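# Set the glue dosing valve two turns open and hold it

### The arm

A 6-joint arm with a two-finger parallel gripper is mounted at the origin on the work surface. World frame = base frame: x ahead of the robot, y to its left, z up, the work surface at z = 0. Lengths are in mm, angles in rad, forces in N, time in s.
With the tool pointing down it reaches from about 425 to 1125 mm from the base axis. Payload 14.9 kg.
Tool frame: the origin (TCP) lies midway between the tips of the shut fingers; the grasp point (between the pads) lies 19 mm behind it; z points along the fingers, y is the direction in which the jaws open and shut (so a half turn about z gives the same grasp; the last joint's range is limited). The gripper opens to 91 mm and grips with 3 to 60 N. Pads are 32 mm wide; open, the fingers measure 118 mm over their backs; the gripper's body (76 mm by 178 mm) begins 60 mm behind the grasp point.
Start: joints at [1.293, 0.379, 1.734, -0, 1.028, -0.033], TCP at [169.66, 679.142, 213.932] pointing down, gripper open.
Joint ranges: [-2.77, 2.77], [-0.74, 2.19], [0, 2.66], [-1.06, 4.2], [0.31, 2.87], [-3.08, 3.08]. Speed limits (rad/s): [1.89, 1.89, 2.39, 3.14, 3.14, 3.14].

### API

Orientations are given as a unit quaternion [x, y, z, w].
In Python, from rig import r, capture, camera_model gives the robot as it stands. The module is installed in compiled form; this text tells all that it offers.
- The arm moves only by the tool drive_tool, never from a script. Its argument "series" is a list that holds one entry, the list of rows, each a list of 5 numbers: the shift along the tool's x, y, z in m, then the turn about the tool's z in degrees, then the closure, from -1 (fully open) to 1 (shut). In form: [[[tx, ty, tz, spin, hand], ...]]. A call has 1 to 12 rows; each row shifts and turns the commanded pose from where the row before left it, along the tool's axes as they then stand; what a row does not reach is not made up. A row lasts 1/12 s, in which the tool goes at most 41.7 mm and 7.16 degrees, less where a joint would pass 70% of its speed; a pose out of reach is approached as far as the arm can. A call is refused whole if a number of a shift passes 0.0417 or a number of a turn 7.16, either way. A call with a gripper value outside its range is refused whole. The fingers move at their own pace and stop on an object; "newtons" is the grip in N (left out, the last holds). Time passes only in rows, so rows that do not move let the fingers close. It gives the time, the measured TCP pose, the force and the opening at its end, in the units of the state.
- r.observe(): the state, without advancing time (a new reading comes with each control period).
- capture(name): name is "scene" or "side" or "wrist"; returns the picture (420x560x3 uint8, red, green, blue); there is no depth.
- camera_model(name): a dict with "fx", "fy", "cx", "cy" (pixels), "T" (4x4, takes a point from camera to world coordinates). Camera axes: x right, y down, z forward; pixel columns grow to the right and rows downward; lengths in mm; the calibration is good to about 2 mm. A picture is of the moment at which its call begins: read the wrist's pose just before it. camera_model takes no time and is no camera call; for the wrist camera it gives the pose at the moment of the call.
- r.finish_job(): hands the job in, once; it reports no verdict.
The state is a dict: "time": time; "q": joint angles; "joint_velocities": joint speeds; "effort": joint torques, N m; "eef_pos": TCP position; "tcp_rot": TCP orientation; "ft_force": force on the tool from outside, world axes, zero at the start; "torque": the same for the moment, N m; "opening": opening from 0.0 (shut) to 1.0 (fully open).
Only numpy, scipy, OpenCV 4.12 (cv2) and the standard library are available. Lean on these libraries where they do the work, as an engineer would, in place of code of your own. Each camera call takes 0.05 s, during which the arm holds its last target.

### The job

On the glue dosing unit, take the upright crank handle of the big handwheel and close the valve (clockwise from above) until it comes to its stop, then back it off exactly two full turns. Finish still gripping the handle at that setting, so that a colleague can lock it; do not let go. Leave the small drain wheel on the same unit and the things lying around it as they are.

Things in the scene. Friction and masses are not known exactly. Their poses are not given: they have to be found in the camera images.
- unit: Glue dosing unit: green base plate 200 (x) x 300 (y) x 12, bolted to the bench, carrying a pipe along its y axis, the main valve, a small drain valve and a gauge (top 90 above the bench). Origin: centre of the underside of the plate, on the bench; z up. It stands at a different place and yaw each time.
- hub (a point): Fixed point on the (vertical) axis of the big handwheel, at the mid-height of its rim, 110 above the bench, at (0, -30) mm in the unit's x, y. The big wheel is dark cast metal: rim circle radius 60 on a round bar of 12, three spokes, hub 28 across that ends 10 above this point; the wheel does not rise as it turns. Axes those of the unit.
- wheel (a joint): Turn of the big handwheel, rad: 0 is fully closed on its hard stop; it grows as the wheel is turned anticlockwise seen from above (opening), 6.283 a turn, past 3 turns to a far stop at 21. It starts between about 0.4 and 1 turn open. It turns with an even friction of about 0.12 N m (2 N at the handle) and stays where it is left. At 0 the handle is on the unit's -x side of the hub; at q it is turned q anticlockwise from there.
- handle: Black upright crank handle standing on the rim of the big wheel, 60 from the wheel's axis: round, 24 diameter, 50 high. Origin: on its axis at its foot, 118 above the bench and 2 above the top of the rim; z up along it. It revolves freely about its own axis, so a gripper can hold it and carry it round in a circle without turning. Nothing else of the unit is higher than 120.
- handle_mid (a point): Point on the axis of the handle halfway up, 143 above the bench; 60 from the wheel's axis.
- drain (a joint): Turn of the small drain wheel, rad; 0 at the start. To be left alone.
- drain_hub (a point): Centre of the small drain wheel: rim radius 26 on a bar of 8, 72 above the bench, no handle; 135 from the big wheel's axis towards the unit's +y.
- wrench: Steel open-ended wrench, 180 long, lying near the unit. To be left alone.
- tape: Roll of brown packing tape, 100 across, 48 high, flat near the unit. To be left alone.
- flange: Loose steel flange ring, 68 across, 12 high, near the unit. To be left alone.
- oil: White plastic oil bottle, 56 across, 150 high, standing behind the unit. To be left alone.
- screwdriver: Black-handled screwdriver, 200 long, lying behind the unit (+x side). To be left alone.

How it is judged:
By the outcome, as a careful person would: the job done as asked, in the order asked, and still so for the second after the job is handed in, while the arm keeps its last pose, push and grip.
It also fails if it takes over 69 s, if anything falls off the work surface, if the arm or the gripper's body presses on something with over 40 N, if the wrist force passes 120 N, or if a joint passes its speed limit or range.

## Working session

There is one attempt and no reset: what is moved stays moved. The work goes in short steps, Python scripts to look and compute and a tool call to move; the robot and the scene stay as the last step left them, time stands still between calls to the robot, and variables do not carry over. Pictures are saved under pics/ and viewed, and the job is handed in when it is done.

Besides the shell and the picture viewer there is one more tool, called after "Call:" by a JSON object that holds its "name" and its "arguments". drive_tool: Moves the arm, as the interface text tells. Its arguments: {"type":"object","properties":{"series":{"type":"array","items":{"type":"array","items":{"type":"array","items":{"type":"number"}}}},"newtons":{"type":"number"}},"required":["series"]}

```bash
mkdir -p pics; python3 - <<'E'
from rig import r,capture,camera_model
import cv2,numpy as np
print(r.observe())
for n in("scene","side","wrist"):
    m=camera_model(n);print(n,{k:np.round(v,3).tolist() for k,v in m.items()})
    cv2.imwrite(f"pics/{n}0.png",capture(n)[:,:,::-1])
E
```

```text
{'time': 0.0, 'q': array([ 1.29271008e+00,  3.79394573e-01,  1.73478934e+00,  1.81610417e-05,
        1.02851171e+00, -3.33146726e-02]), 'joint_velocities': array([-0.00016285,  0.00054946, -0.00040754, -0.00082405,  0.00068562,
        0.00052163]), 'effort': array([-2.07424535e-03, -7.63738847e+01, -4.34355319e+01,  6.49677962e-02,
        4.25543287e-02, -1.33635081e-04]), 'eef_pos': array([169.53454437, 678.74256825, 213.29380235]), 'tcp_rot': array([ 1.22085131e-01,  9.92519479e-01, -5.43608345e-04, -9.32011097e-05]), 'ft_force': array([-0.08485668,  0.43668756,  0.00972958]), 'torque': array([-0.01016416,  0.00482947, -0.0152965 ]), 'opening': 1.001812801371613}
scene {'fx': 415.774, 'fy': 415.774, 'cx': 273.587, 'cy': 210.295, 'T': [[0.064, 0.863, -0.5, 1050.635], [0.998, -0.061, 0.022, 66.477], [-0.012, -0.501, -0.866, 949.135], [0.0, 0.0, 0.0, 1.0]]}
side {'fx': 416.917, 'fy': 416.917, 'cx': 279.14, 'cy': 199.881, 'T': [[0.952, -0.182, 0.244, 302.445], [-0.304, -0.528, 0.793, -759.453], [-0.015, -0.83, -0.558, 720.881], [0.0, 0.0, 0.0, 1.0]]}
wrist {'fx': 376.201, 'fy': 376.201, 'cx': 272.371, 'cy': 213.145, 'T': [[0.243, 0.939, 0.243, 101.642], [0.97, -0.235, -0.062, 695.535], [-0.001, 0.251, -0.968, 383.492], [0.0, 0.0, 0.0, 1.0]]}
```

View pics/scene0.png

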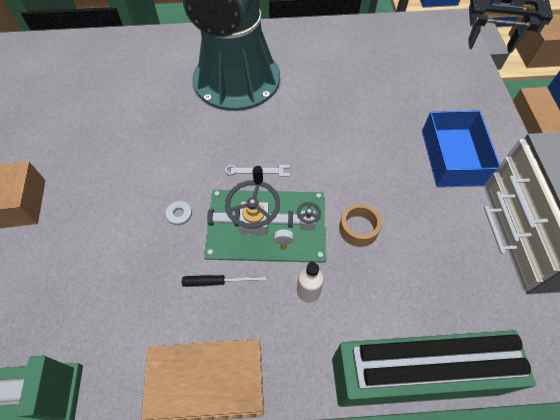

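View pics/side0.png

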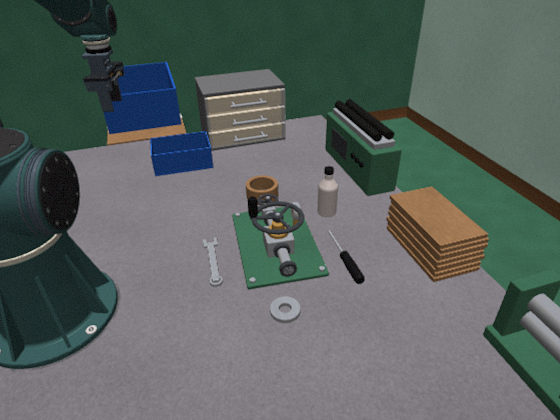

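View pics/wrist0.png

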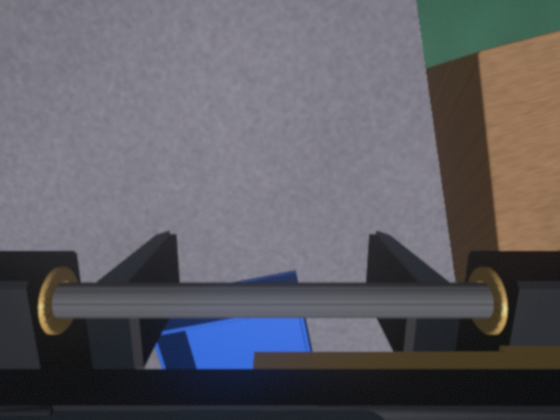

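```bash
cat > h.py <<'E'
import numpy as np
from rig import r,capture,camera_model
def ray(n,u,v,m=None):
    m=m or camera_model(n);T=np.array(m["T"]);d=T[:3,:3]@np.array([(u-m["cx"])/m["fx"],(v-m["cy"])/m["fy"],1]);return T[:3,3],d
def onz(n,u,v,z,m=None):
    o,d=ray(n,u,v,m);return o+d*(z-o[2])/d[2]
def proj(n,p):
    m=camera_model(n);T=np.array(m["T"]);c=T[:3,:3].T@(np.array(p,float)-T[:3,3]);return np.array([m["fx"]*c[0]/c[2]+m["cx"],m["fy"]*c[1]/c[2]+m["cy"]])
E
python3 - <<'E'
import cv2,numpy as np
from h import *
for n,box in(("scene",(195,155,340,275)),("side",(220,165,340,300))):
    im=cv2.imread(f"pics/{n}0.png");x0,y0,x1,y1=box
    hsv=cv2.cvtColor(im,cv2.COLOR_BGR2HSV)
    g=cv2.inRange(hsv,(60,90,40),(90,255,255));k=np.zeros_like(g);k[y0:y1,x0:x1]=g[y0:y1,x0:x1]
    pts=cv2.findNonZero(k);hull=cv2.convexHull(pts)
    ap=cv2.approxPolyDP(hull,6,True)[:,0];print(n)
    for a in ap: print(a,onz(n,*a,12).round(0))
    rr=cv2.minAreaRect(np.array([onz(n,*p[0],12)[:2] for p in hull],np.float32));print(rr)
    c=cv2.resize(im[y0:y1,x0:x1],None,fx=5,fy=5 if n=="scene" else 4.4,interpolation=cv2.INTER_CUBIC) if n=="scene" else cv2.resize(im[y0:y1,x0:x1],None,fx=4.4,fy=4.4,interpolation=cv2.INTER_CUBIC)
    cv2.imwrite(f"pics/{n}_z.png",c)
E
```

```text
scene
[325 260] [657. 206.  12.]
[206 258] [632. -84.  12.]
[213 191] [438. -68.  12.]
[323 193] [465. 225.  12.]
((547.335205078125, 68.53755950927734), (296.2632141113281, 198.40431213378906), 84.30480194091797)
side
[327 274] [625. -93.  12.]
[248 288] [433. -77.  12.]
[233 214] [464. 222.  12.]
[289 207] [629. 203.  12.]
[304 220] [649. 128.  12.]
((544.44287109375, 62.18855285644531), (302.64300537109375, 196.9256134033203), 84.5089111328125)
```

View pics/scene_z.png

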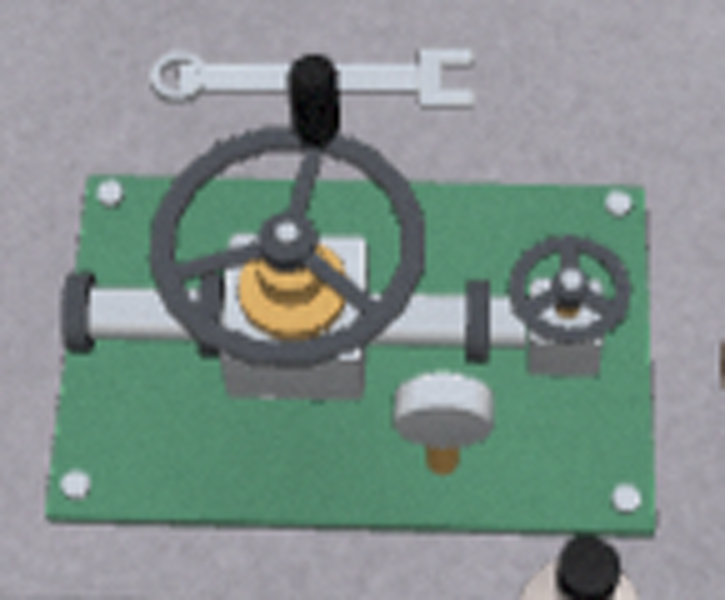

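View pics/side_z.png

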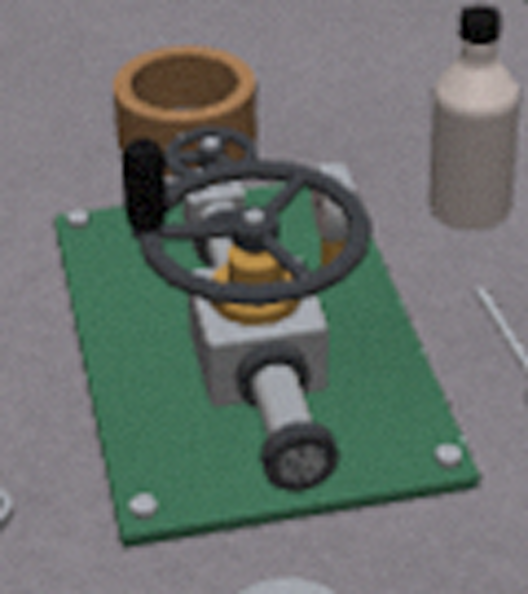

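```bash
cat >> h.py <<'E'
def tri(a,b):
    (o1,d1),(o2,d2)=a,b;A=np.stack([d1,-d2],1);s=np.linalg.lstsq(A,o2-o1,rcond=None)[0]
    p,q=o1+s[0]*d1,o2+s[1]*d2;return (p+q)/2,np.linalg.norm(p-q)
E
python3 - <<'E'
import cv2,numpy as np
from h import *
C={}
for n,box in(("scene",(245,160,275,190)),("side",(244,192,262,222))):
    im=cv2.imread(f"pics/{n}0.png");x0,y0,x1,y1=box
    k=(im.max(2)<45).astype(np.uint8);z=np.zeros_like(k);z[y0:y1,x0:x1]=k[y0:y1,x0:x1]
    N,l,s,c=cv2.connectedComponentsWithStats(z);i=1+s[1:,4].argmax();print(n,s[i],c[i]);C[n]=c[i]
print("handle mid",tri(ray("scene",*C["scene"]),ray("side",*C["side"])))
print("hub top",tri(ray("scene",252.4,201.4),ray("side",277.7,213.9)))
print(onz("scene",252.4,201.4,120),onz("side",277.7,213.9,120))
print(onz("scene",*C["scene"],143),onz("side",*C["side"],143))
for n in("scene","side"): # rim ellipse
    pass
for c0,yaw in(((546,65.5),-5.6),):
    a=np.radians(yaw);R=np.array([[np.cos(a),-np.sin(a)],[np.sin(a),np.cos(a)]])
    print("hub pred",np.array(c0)+R@[0,-30])
E
```

```text
scene [253 166  10  19 145] [257.57241379 174.92413793]
side [248 197  11  22 180] [252.52222222 206.97222222]
handle mid (array([485.33582353,  55.07809706, 142.13296428]), np.float64(0.14255568202929184))
hub top (array([543.69764967,  39.11925812, 118.83326744]), np.float64(0.9685121100256708))
[543.9333451   39.41246964 120.        ] [543.49822434  37.037583   120.        ]
[485.86825633  55.1259701  143.        ] [485.10128688  53.77268342 143.        ]
hub pred [543.07251301  35.643178  ]
```

Call:
{"name": "drive_tool", "arguments": {"series": [[[0, 0, 0, -4.2, -1], [0, 0, 0, -4.2, -1], [-0.0156, -0.0246, 0, 0, -1], [-0.0156, -0.0246, 0, 0, -1], [-0.0156, -0.0246, 0, 0, -1], [-0.0156, -0.0246, 0, 0, -1], [-0.0156, -0.0246, 0, 0, -1], [-0.0156, -0.0246, 0, 0, -1], [-0.0156, -0.0246, 0, 0, -1], [-0.0156, -0.0246, 0, 0, -1], [-0.0156, -0.0246, 0, 0, -1], [-0.0156, -0.0246, 0, 0, -1]]], "newtons": 25}}

```text
time: 1.15
eef_pos: [301.1, 417.6, 213.8]
tcp_rot: [0.049, 0.999, -0.0, -0.0]
ft_force: [1.0, 0.4, -0.6]
opening: 1.001
```

Call:
{"name": "drive_tool", "arguments": {"series": [[[-0.0156, -0.0246, 0, 0, -1], [-0.0156, -0.0246, 0, 0, -1], [-0.0156, -0.0246, 0, 0, -1], [-0.0156, -0.0246, 0, 0, -1], [-0.0156, -0.0246, 0, 0, -1], [-0.0156, -0.0246, 0, 0, -1], [-0.0156, -0.0246, 0, 0, -1], [-0.0156, -0.0246, 0, 0, -1], [-0.0156, -0.0246, 0, 0, -1], [-0.0156, -0.0246, 0, 0, -1], [-0.0156, -0.0246, 0, 0, -1], [-0.0156, -0.0246, 0, 0, -1]]]}}

```text
time: 2.15
eef_pos: [458.5, 105.5, 214.0]
tcp_rot: [0.049, 0.999, 0.0, 0.0]
ft_force: [1.1, 0.6, 0.6]
opening: 1.002
```

Call:
{"name": "drive_tool", "arguments": {"series": [[[-0.0156, -0.0246, 0, 0, -1], [-0.0156, -0.0246, 0, 0, -1], [0, 0, 0, 0, -1], [0, 0, 0, 0, -1]]]}}

```text
time: 2.48
eef_pos: [484.6, 53.9, 213.8]
tcp_rot: [0.05, 0.999, 0.0, -0.0]
ft_force: [-0.2, 0.6, 0.1]
opening: 1.0
```

```bash
python3 - <<'E'
from h import *
import cv2
from scipy.spatial.transform import Rotation as R
s=r.observe();print(s["eef_pos"],s["q"],R.from_quat(s["tcp_rot"]).as_matrix().round(4),s["ft_force"])
for n in("scene","side","wrist"):
    print(n, proj(n,s["eef_pos"]),proj(n,[485.4,54.6,168]))
    cv2.imwrite(f"pics/{n}1.png",capture(n)[:,:,::-1])
E
```

```text
[484.58761438  53.92312294 213.76834625] [ 6.29900656e-02  3.78174185e-02  2.15596507e+00  5.56834048e-05
  9.48181360e-01 -1.40731698e+00] [[-9.950e-01  1.004e-01 -4.000e-04]
 [ 1.004e-01  9.950e-01  0.000e+00]
 [ 4.000e-04 -0.000e+00 -1.000e+00]] [-0.23124543  0.60386281  0.0913743 ]
scene [255.55738615 156.10264765] [256.84562567 168.54415161]
side [250.74288733 182.09276761] [252.02221116 198.20216101]
wrist [271.00380847 266.49770567] [272.54678195 238.24224128]
```

View pics/wrist1.png

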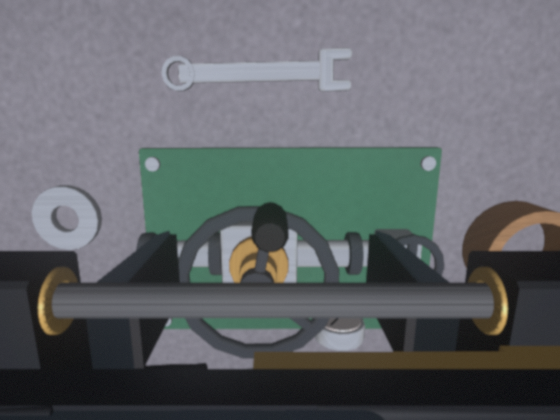

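View pics/side1.png

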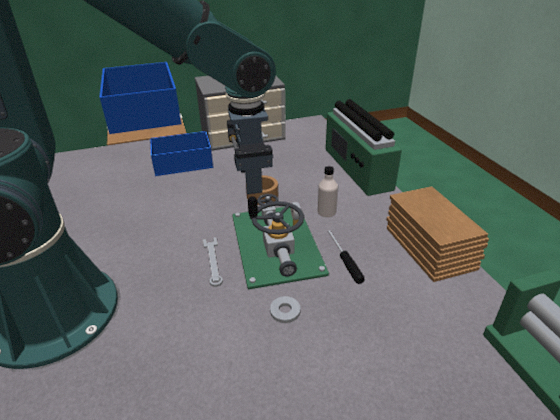

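Call:
{"name": "drive_tool", "arguments": {"series": [[[0, 0, 0.014, 0, -1], [0, 0, 0.0142, 0, -1], [0, 0, 0.0142, 0, -1], [0, 0, 0.0142, 0, -1], [0, 0, 0.0142, 0, -1], [0, 0, 0.014, 0, -1], [0, 0, 0, 0, -1], [0, 0, 0, 0, 1], [0, 0, 0, 0, 1], [0, 0, 0, 0, 1], [0, 0, 0, 0, 1], [0, 0, 0, 0, 1]]], "newtons": 25}}

```text
time: 3.63
eef_pos: [484.7, 54.9, 129.7]
tcp_rot: [0.049, 0.999, 0.0, 0.001]
ft_force: [0.2, 0.0, 0.2]
opening: 0.663
```

Call:
{"name": "drive_tool", "arguments": {"series": [[[0, 0, 0, 0, 1], [0, 0, 0, 0, 1], [0, 0, 0, 0, 1], [0, 0, 0, 0, 1], [0, 0, 0, 0, 1], [0, 0, 0, 0, 1]]]}}

```text
time: 4.13
eef_pos: [484.4, 54.8, 129.1]
tcp_rot: [0.049, 0.999, -0.0, -0.0]
ft_force: [-0.3, 0.2, -0.2]
opening: 0.256
```

```bash
python3 - <<'E'
from h import *
import cv2
s=r.observe();print(s["eef_pos"],s["ft_force"],s["torque"],s["opening"]*91)
for n in("wrist","scene"):
    cv2.imwrite(f"pics/{n}2.png",capture(n)[:,:,::-1])
E
```

```text
[484.3961155   54.84152579 129.1407829 ] [-0.26238521  0.19452684 -0.22381812] [-0.01214519  0.08032232 -0.03126961] 23.301258274665102
```

View pics/wrist2.png

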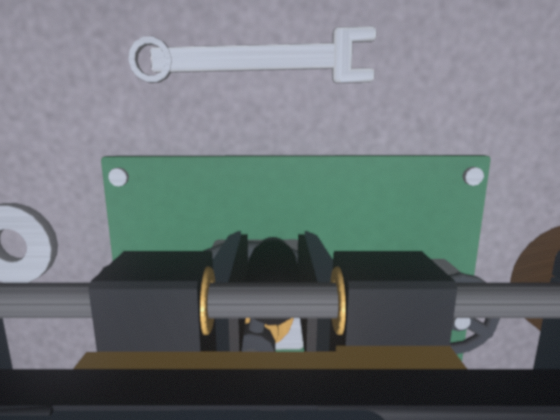

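```bash
python3 - <<'E'
import numpy as np
q=np.radians(-10-15*np.arange(0,25));p=60*np.c_[np.cos(q),-np.sin(q)]
for k,d in enumerate(np.diff(p,axis=0)): print(k+1,(d/1000).round(4).tolist(),p[k+1].round(1).tolist())
E
```

```text
1 [-0.0047, 0.0149] [54.4, 25.4]
2 [-0.0084, 0.0132] [46.0, 38.6]
3 [-0.0115, 0.0106] [34.4, 49.1]
4 [-0.0139, 0.0072] [20.5, 56.4]
5 [-0.0153, 0.0034] [5.2, 59.8]
6 [-0.0156, -0.0007] [-10.4, 59.1]
7 [-0.0149, -0.0047] [-25.4, 54.4]
8 [-0.0132, -0.0084] [-38.6, 46.0]
9 [-0.0106, -0.0115] [-49.1, 34.4]
10 [-0.0072, -0.0139] [-56.4, 20.5]
11 [-0.0034, -0.0153] [-59.8, 5.2]
12 [0.0007, -0.0156] [-59.1, -10.4]
13 [0.0047, -0.0149] [-54.4, -25.4]
14 [0.0084, -0.0132] [-46.0, -38.6]
15 [0.0115, -0.0106] [-34.4, -49.1]
16 [0.0139, -0.0072] [-20.5, -56.4]
17 [0.0153, -0.0034] [-5.2, -59.8]
18 [0.0156, 0.0007] [10.4, -59.1]
19 [0.0149, 0.0047] [25.4, -54.4]
20 [0.0132, 0.0084] [38.6, -46.0]
21 [0.0106, 0.0115] [49.1, -34.4]
22 [0.0072, 0.0139] [56.4, -20.5]
23 [0.0034, 0.0153] [59.8, -5.2]
24 [-0.0007, 0.0156] [59.1, 10.4]
```

Call:
{"name": "drive_tool", "arguments": {"series": [[[-0.0047, 0.0149, 0, 0, 1], [-0.0084, 0.0132, 0, 0, 1], [-0.0115, 0.0106, 0, 0, 1], [-0.0139, 0.0072, 0, 0, 1], [-0.0153, 0.0034, 0, 0, 1], [0, 0, 0, 0, 1]]]}}

```text
time: 4.73
eef_pos: [544.7, 97.2, 129.1]
tcp_rot: [0.048, 0.999, -0.002, 0.0]
ft_force: [0.6, -16.9, 8.5]
opening: 0.261
```

```bash
cat >> h.py <<'E'
def rep(hub=(543.6,38.0)):
    s=r.observe();a=0.1005;U=np.array([[-.99494,.1005],[.1005,.99494]])
    v=U@(s["eef_pos"][:2]-np.array(hub));f=U@s["ft_force"][:2]
    print("t%.2f"%s["time"],"tool xy rel hub",v.round(2),"R%.2f"%np.hypot(*v),"q%.2f"%np.degrees(np.arctan2(-v[1],v[0])),"F tool",f.round(1),"Fz%.1f"%s["ft_force"][2],"open%.2f"%(91*s["opening"]),"z%.1f"%s["eef_pos"][2]);return s
E
python3 -c "
from h import *
import cv2
rep()
cv2.imwrite('pics/scene3.png',capture('scene')[140:290,180:350,::-1].repeat(4,0).repeat(4,1))"
```

```text
t4.73 tool xy rel hub [ 4.85 58.99] R59.19 q-85.30 F tool [ -2.3 -16.7] Fz8.5 open23.71 z129.1
```

View pics/scene3.png

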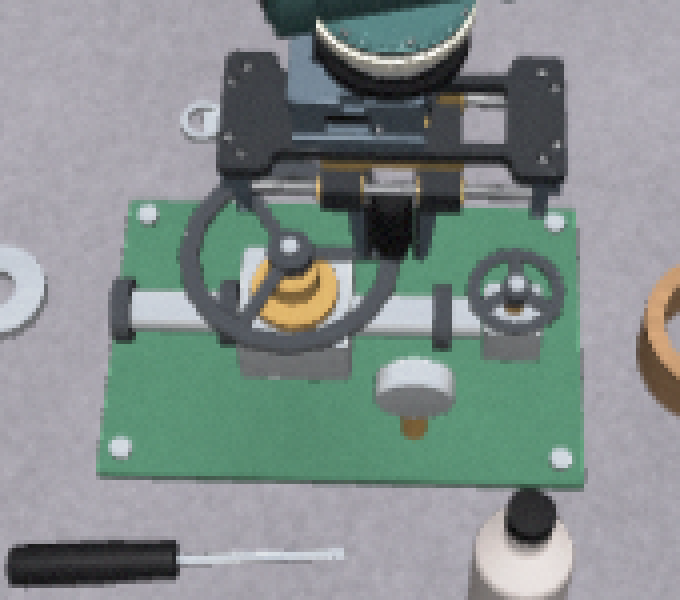

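Call:
{"name": "drive_tool", "arguments": {"series": [[[-0.0156, -0.0016, 0, 0, 1], [-0.0149, -0.0047, 0, 0, 1], [-0.0132, -0.0084, 0, 0, 1], [-0.0106, -0.0115, 0, 0, 1], [-0.0072, -0.0139, 0, 0, 1], [-0.0034, -0.0153, 0, 0, 1], [0, 0, 0, 0, 1]]]}}

```text
time: 5.37
eef_pos: [601.4, 35.2, 129.1]
tcp_rot: [0.05, 0.999, -0.0, -0.001]
ft_force: [-6.0, -1.6, 5.6]
opening: 0.259
```

```bash
python3 -c "
from h import *
rep()"
```

```text
t5.37 tool xy rel hub [-57.83   3.06] R57.91 q-176.97 F tool [ 5.8 -2.2] Fz5.6 open23.55 z129.1
```

Call:
{"name": "drive_tool", "arguments": {"series": [[[0.0007, -0.0156, 0, 0, 1], [0.0047, -0.0149, 0, 0, 1], [0.0084, -0.0132, 0, 0, 1], [0.0115, -0.0106, 0, 0, 1], [0.0139, -0.0072, 0, 0, 1], [0.0153, -0.0034, 0, 0, 1], [0, 0, 0, 0, 1]]]}}

```text
time: 5.95
eef_pos: [538.4, -22.9, 129.2]
tcp_rot: [0.049, 0.999, -0.0, -0.001]
ft_force: [-1.8, -4.6, -1.8]
opening: 0.257
```

```bash
python3 -c "
from h import *
rep()"
```

```text
t5.95 tool xy rel hub [ -0.93 -61.14] R61.15 q90.87 F tool [ 1.4 -4.7] Fz-1.8 open23.35 z129.2
```

Call:
{"name": "drive_tool", "arguments": {"series": [[[0.0156, 0.0007, 0, 0, 1], [0.0149, 0.0047, 0, 0, 1], [0.0132, 0.0084, 0, 0, 1], [0.0106, 0.0115, 0, 0, 1], [0.0072, 0.0139, 0, 0, 1], [0, 0, 0, 0, 1], [0, 0, 0, 0, 1]]]}}

```text
time: 6.53
eef_pos: [482.8, 24.0, 129.1]
tcp_rot: [0.048, 0.999, 0.0, -0.001]
ft_force: [-4.7, 0.4, 5.7]
opening: 0.257
```

```bash
python3 -c "
from h import *
rep()"
```

```text
t6.53 tool xy rel hub [ 59.09 -20.03] R62.39 q18.72 F tool [ 4.7 -0.1] Fz5.7 open23.40 z129.1
```

Call:
{"name": "drive_tool", "arguments": {"series": [[[0.0012, 0.004, 0, 0, 1], [0.0008, 0.004, 0, 0, 1], [0.0005, 0.004, 0, 0, 1], [0.0002, 0.003, 0, 0, 1], [0, 0, 0, 0, 1], [0, 0, 0, 0, 1]]]}}

```text
time: 7.03
eef_pos: [481.5, 38.4, 129.1]
tcp_rot: [0.049, 0.999, -0.0, -0.002]
ft_force: [-10.0, 1.6, 12.5]
opening: 0.258
```

```bash
python3 -c "
from h import *
rep()"
```

```text
t7.03 tool xy rel hub [61.79 -5.88] R62.07 q5.43 F tool [10.1  0.6] Fz12.5 open23.51 z129.1
```

Call:
{"name": "drive_tool", "arguments": {"series": [[[0, 0.001, 0, 0, 1], [0, 0.001, 0, 0, 1], [0, 0, 0, 0, 1], [0, 0, 0, 0, 1]]]}}

```text
time: 7.37
eef_pos: [481.6, 40.1, 129.0]
tcp_rot: [0.049, 0.999, -0.0, -0.002]
ft_force: [-11.0, 0.4, 13.2]
opening: 0.26
```

```bash
python3 -c "
from h import *
rep()"
```

```text
t7.37 tool xy rel hub [61.86 -4.13] R62.00 q3.81 F tool [11.  -0.7] Fz13.2 open23.65 z129.0
```

Call:
{"name": "drive_tool", "arguments": {"series": [[[0, 0.001, 0, 0, 1], [0, 0.001, 0, 0, 1], [0, 0, 0, 0, 1], [0, 0, 0, 0, 1]]]}}

```text
time: 7.7
eef_pos: [481.7, 42.1, 129.0]
tcp_rot: [0.049, 0.999, -0.0, -0.002]
ft_force: [-11.2, -0.4, 13.8]
opening: 0.258
```

```bash
python3 -c "
from h import *
rep()"
```

```text
t7.70 tool xy rel hub [61.95 -2.13] R61.99 q1.97 F tool [11.1 -1.5] Fz13.8 open23.52 z129.0
```

Call:
{"name": "drive_tool", "arguments": {"series": [[[0, 0.001, 0, 0, 1], [0, 0, 0, 0, 1], [0, 0, 0, 0, 1]]]}}

```text
time: 7.95
eef_pos: [481.8, 42.8, 129.0]
tcp_rot: [0.049, 0.999, -0.0, -0.002]
ft_force: [-11.7, -5.1, 13.7]
opening: 0.26
```

```bash
python3 -c "
from h import *
rep()"
```

```text
t7.95 tool xy rel hub [61.96 -1.47] R61.97 q1.36 F tool [11.2 -6.3] Fz13.7 open23.67 z129.0
```

Call:
{"name": "drive_tool", "arguments": {"series": [[[0, 0.001, 0, 0, 1], [0, 0, 0, 0, 1], [0, 0, 0, 0, 1]]]}}

```text
time: 8.2
eef_pos: [481.8, 43.0, 129.0]
tcp_rot: [0.049, 0.999, -0.001, -0.002]
ft_force: [-12.1, -15.2, 15.6]
opening: 0.258
```

```bash
python3 -c "
from h import *
rep()"
```

```text
t8.20 tool xy rel hub [61.98 -1.25] R61.99 q1.15 F tool [ 10.5 -16.4] Fz15.6 open23.46 z129.0
```

Call:
{"name": "drive_tool", "arguments": {"series": [[[0, 0.001, 0, 0, 1], [0, 0, 0, 0, 1], [0, 0, 0, 0, 1]]]}}

```text
time: 8.45
eef_pos: [481.8, 43.2, 129.0]
tcp_rot: [0.048, 0.999, -0.002, -0.002]
ft_force: [-12.3, -25.2, 16.0]
opening: 0.262
```

```bash
python3 -c "
from h import *
rep()"
```

```text
t8.45 tool xy rel hub [61.97 -1.04] R61.98 q0.96 F tool [  9.7 -26.3] Fz16.0 open23.86 z129.0
```

Call:
{"name": "drive_tool", "arguments": {"series": [[[-0.002, -0.0179, 0, 0, 1], [-0.006, -0.0145, 0, 0, 1], [-0.0095, -0.0124, 0, 0, 1], [-0.0124, -0.0095, 0, 0, 1], [-0.0145, -0.006, 0, 0, 1], [-0.0155, -0.002, 0, 0, 1], [0, 0, 0, 0, 1]]]}}

```text
time: 9.03
eef_pos: [539.1, -23.1, 129.2]
tcp_rot: [0.05, 0.999, 0.0, 0.001]
ft_force: [1.7, 0.0, 4.7]
opening: 0.26
```

```bash
python3 -c "
from h import *
import cv2
rep()
cv2.imwrite('pics/scene4.png',capture('scene')[140:290,180:350,::-1].repeat(4,0).repeat(4,1))"
```

```text
t9.03 tool xy rel hub [ -1.66 -61.24] R61.26 q91.55 F tool [-1.7  0.2] Fz4.7 open23.66 z129.2
```

View pics/scene4.png

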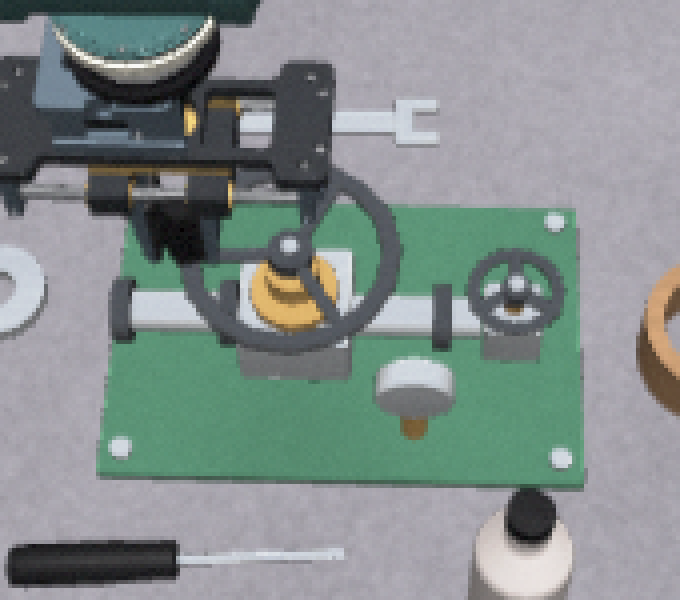

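Call:
{"name": "drive_tool", "arguments": {"series": [[[-0.0155, 0.002, 0, 0, 1], [-0.0145, 0.006, 0, 0, 1], [-0.0124, 0.0095, 0, 0, 1], [-0.0095, 0.0124, 0, 0, 1], [-0.006, 0.0145, 0, 0, 1], [-0.002, 0.0155, 0, 0, 1], [0.002, 0.0155, 0, 0, 1], [0.006, 0.0145, 0, 0, 1], [0.0095, 0.0124, 0, 0, 1], [0.0124, 0.0095, 0, 0, 1], [0.0145, 0.006, 0, 0, 1], [0.0155, 0.002, 0, 0, 1]]]}}

```text
time: 10.08
eef_pos: [548.3, 96.7, 129.2]
tcp_rot: [0.049, 0.999, -0.0, 0.0]
ft_force: [2.2, -11.2, 0.1]
opening: 0.258
```

```bash
python3 -c "
from h import *
rep()"
```

```text
t10.08 tool xy rel hub [ 1.25 58.86] R58.88 q-88.78 F tool [ -3.3 -10.9] Fz0.1 open23.51 z129.2
```

Call:
{"name": "drive_tool", "arguments": {"series": [[[0.0155, -0.002, 0, 0, 1], [0.0145, -0.006, 0, 0, 1], [0.0124, -0.0095, 0, 0, 1], [0.0095, -0.0124, 0, 0, 1], [0.006, -0.0145, 0, 0, 1], [0.002, -0.0155, 0, 0, 1], [-0.002, -0.0155, 0, 0, 1], [-0.006, -0.0145, 0, 0, 1], [-0.0095, -0.0124, 0, 0, 1], [-0.0124, -0.0095, 0, 0, 1], [-0.0145, -0.006, 0, 0, 1], [-0.0155, -0.002, 0, 0, 1]]]}}

```text
time: 11.08
eef_pos: [537.4, -23.4, 129.1]
tcp_rot: [0.05, 0.999, 0.0, -0.0]
ft_force: [-2.0, 19.7, 5.6]
opening: 0.259
```

```bash
python3 -c "
from h import *
rep()"
```

```text
t11.08 tool xy rel hub [-2.000e-02 -6.167e+01] R61.67 q90.02 F tool [ 3.9 19.4] Fz5.6 open23.61 z129.1
```

Call:
{"name": "drive_tool", "arguments": {"series": [[[-0.0155, 0.002, 0, 0, 1], [-0.0145, 0.006, 0, 0, 1], [-0.0124, 0.0095, 0, 0, 1], [-0.0095, 0.0124, 0, 0, 1], [-0.006, 0.0145, 0, 0, 1], [-0.002, 0.0155, 0, 0, 1], [0.002, 0.0155, 0, 0, 1], [0.006, 0.0145, 0, 0, 1], [0.0095, 0.0124, 0, 0, 1], [0.0124, 0.0095, 0, 0, 1], [0.0145, 0.006, 0, 0, 1], [0.0155, 0.002, 0, 0, 1]]]}}

```text
time: 12.08
eef_pos: [549.0, 96.6, 129.2]
tcp_rot: [0.049, 0.999, -0.0, 0.0]
ft_force: [1.8, -10.0, 1.1]
opening: 0.255
```

```bash
python3 -c "
from h import *
import cv2
rep()
cv2.imwrite('pics/scene5.png',capture('scene')[140:290,180:350,::-1].repeat(4,0).repeat(4,1))"
```

```text
t12.08 tool xy rel hub [ 0.53 58.83] R58.83 q-89.48 F tool [-2.8 -9.8] Fz1.1 open23.23 z129.2
```

View pics/scene5.png

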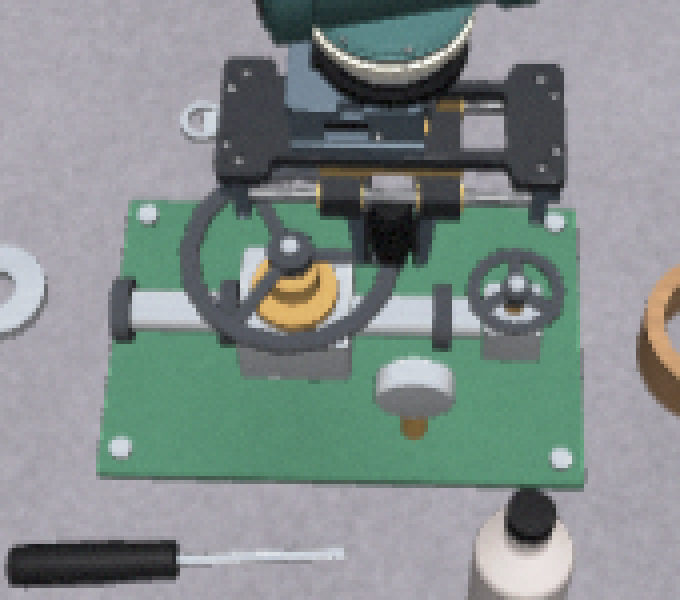

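Wheel is at about 1.75 turns open, still gripped. Now the last quarter, stopping a little short.

Call:
{"name": "drive_tool", "arguments": {"series": [[[0.0155, -0.002, 0, 0, 1], [0.0145, -0.006, 0, 0, 1], [0.0124, -0.0095, 0, 0, 1], [0.0095, -0.0124, 0, 0, 1], [0.006, -0.0145, 0, 0, 1], [0.0015, -0.0105, 0, 0, 1], [0, 0, 0, 0, 1], [0, 0, 0, 0, 1]]]}}

```text
time: 12.8
eef_pos: [482.6, 47.0, 129.0]
tcp_rot: [0.049, 0.999, -0.0, -0.002]
ft_force: [-15.6, 0.8, 17.5]
opening: 0.257
```

```bash
python3 -c "
from h import *
rep()"
```

```text
t12.80 tool xy rel hub [61.59  2.8 ] R61.65 q-2.61 F tool [15.6 -0.7] Fz17.5 open23.36 z129.0
```

Call:
{"name": "drive_tool", "arguments": {"series": [[[0.0004, -0.0015, 0, 0, 1], [0.0004, -0.0015, 0, 0, 1], [0, -0.0014, 0, 0, 1], [0, 0, 0, 0, 1], [0, 0, 0, 0, 1], [0, 0, 0, 0, 1]]]}}

```text
time: 13.3
eef_pos: [482.0, 43.2, 129.1]
tcp_rot: [0.049, 0.999, -0.0, -0.002]
ft_force: [-11.3, 0.8, 13.7]
opening: 0.258
```

```bash
python3 -c "
from h import *
import cv2
rep()
for n in ('scene','side','wrist'): cv2.imwrite('pics/%s6.png'%n,capture(n)[:,:,::-1])
rep()
a=cv2.imread('pics/scene6.png')[140:290,180:350];cv2.imwrite('pics/scene6z.png',cv2.resize(a,None,fx=4,fy=4,interpolation=2))
a=cv2.imread('pics/side6.png')[165:305,215:345];cv2.imwrite('pics/side6z.png',cv2.resize(a,None,fx=4,fy=4,interpolation=2))"
```

```text
t13.30 tool xy rel hub [61.78 -1.06] R61.79 q0.98 F tool [11.4 -0.4] Fz13.7 open23.49 z129.1
t13.45 tool xy rel hub [61.82 -1.07] R61.83 q0.99 F tool [10.6 -0.8] Fz13.8 open23.58 z129.1
```

View pics/scene6z.png

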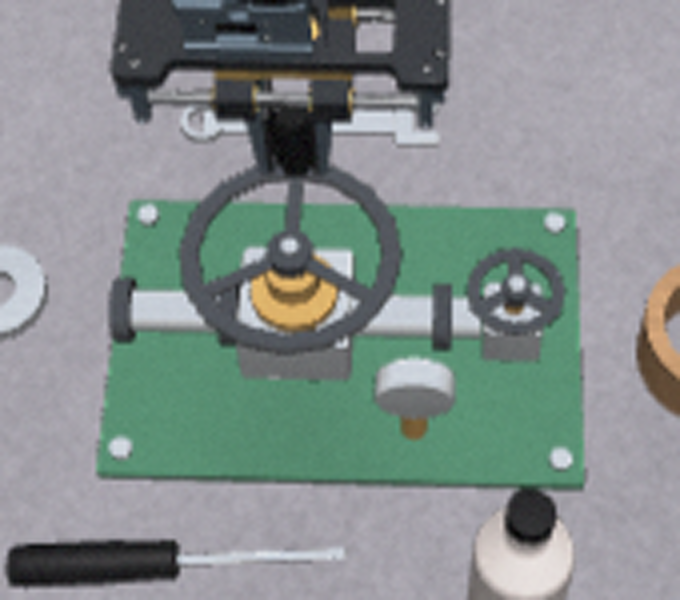

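View pics/side6z.png

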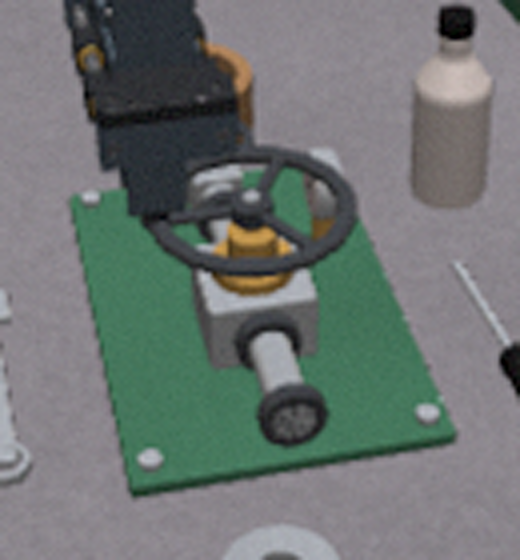

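View pics/wrist6.png

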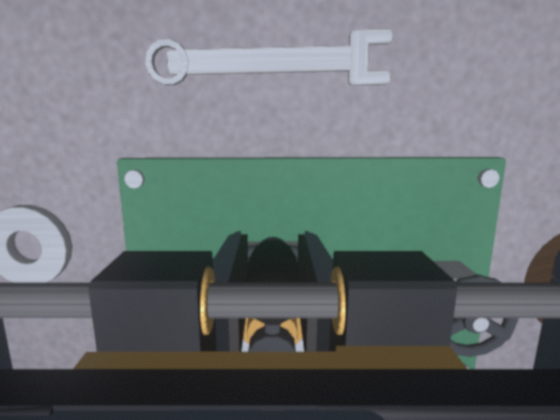

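Call:
{"name": "drive_tool", "arguments": {"series": [[[0, -0.0005, 0, 0, 1], [0, 0, 0, 0, 1], [0, 0, 0, 0, 1], [0, 0, 0, 0, 1], [0, 0, 0, 0, 1], [0, 0, 0, 0, 1]]]}}

```text
time: 13.95
eef_pos: [482.0, 42.8, 129.1]
tcp_rot: [0.049, 0.999, -0.0, -0.002]
ft_force: [-10.9, 2.9, 14.4]
opening: 0.255
```

```bash
python3 -c "
from h import *
rep()"
```

```text
t13.95 tool xy rel hub [61.81 -1.45] R61.83 q1.35 F tool [11.1  1.8] Fz14.4 open23.23 z129.1
```

```bash
python3 -c "
from h import *
print(r.finish_job());rep()"
```

```text
the job is handed in; nothing more can be done
None
the job is handed in; nothing more can be done
```

I gripped the crank handle at 25 N and closed the wheel clockwise by about 350° to its hard stop. I then backed it off 90 + 180 + 180 + 180 + 90 = 720°. The job went in at about 14 s with the handle still gripped.

**Stop:** contact began at tool y of about −1.5 to −1.6 mm, relative to my hub estimate. The sideways force then rose to 26 N over only 0.4 mm more travel, so the stop was clear.

**Setting:** the final reading was y = −1.45 mm, within about 0.15 mm (roughly 0.15°) of the stop position. The sideways force on the handle was about 2 N and the opening 23 mm on the 24 mm handle, so the grip held. The last pictures, taken before a final 0.5 mm trim, show the handle's spoke pointing to the unit's −x side.

**Surroundings:** in those pictures the drain wheel, wrench, tape, flange, oil bottle and screwdriver look undisturbed. This was judged by eye, not measured.

**Disagreements:**
- My camera estimate of the hub was about 1.2 mm off in y. I took the final setting from the measured stop instead.
- The grip carries a leftover force of about 11 N radially and 14 N upward, mostly from the pads sliding a little on the handle. Neither tends to turn the wheel.

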